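# Set the vacuum dial and start the packer

## Robot

A 6-joint arm with a two-finger parallel gripper is mounted at the origin on the work surface. World frame = base frame: x ahead of the robot, y to its left, z up, the work surface at z = 0. Lengths are in mm, angles in rad, forces in N, time in s.
With the tool pointing down it reaches from about 300 to 775 mm from the base axis. Payload 14.6 kg.
Tool frame: the origin (TCP) lies on the centre line of the jaws, within the pads' length; the fingertips stand 11 mm ahead of it and the grasp point (between the pads) lies 8 mm behind it; x points along the fingers, y is the direction in which the jaws open and shut, and the axes are right-handed (so a half turn about x gives the same grasp; the last joint's range is limited). The gripper opens to 94 mm and grips with 3 to 60 N. Pads are 16 mm wide; open, the fingers measure 119 mm over their backs; the gripper's body (75 mm by 177 mm) begins 78 mm behind the grasp point.
Start: joints at [1.247, 0.3, 1.521, -0, 1.321, -0.067], TCP at [139.691, 531.955, 216.446] pointing down, gripper open.
Joint ranges: [-3.03, 3.03], [-0.79, 2.21], [0.23, 2.52], [-1.04, 4.18], [0, 3.07], [-2.55, 2.55]. Speed limits (rad/s): [2.22, 2.22, 2.57, 3.14, 3.14, 3.14].

## Interface

Orientations are given as [roll, pitch, yaw] about the fixed x, y, z axes, in that order (R = Rz(yaw) Ry(pitch) Rx(roll)).
In Python, from cell import manip gives the robot as it stands.
- The arm moves only by the shell command python3 -m handwheel 'ROWS' [OPENING] [FORCE]. ROWS is JSON, a list of rows, each a list of 2 entries, a list of its own where there are three numbers: the shift along the tool's x, y, z in mm, then the turn about the tool's x in rad. In form: [[[x, y, z], spin], ...]. A call has exactly 10 rows; each row shifts and turns the commanded pose from where the row before left it, along the tool's axes as they then stand; what a row does not reach is not made up. A row lasts 1/8 s, in which the tool goes at most 62.5 mm and 10.7 degrees, less where a joint would pass 70% of its speed; a pose out of reach is approached as far as the arm can. A call with a gripper value outside its range is refused whole. OPENING is the closure in counts, from 0 (fully open) to 255 (shut), set as the call begins (- or left out, the last holds). The fingers move at their own pace and stop on an object; FORCE is the grip in N (left out, the last holds). Time passes only in rows, so rows that do not move let the fingers close, or fill a call up. It gives the time, the measured TCP pose, the force and the opening at its end, in the units of the state.
- manip.read_state(): the state, without advancing time (a new reading comes with each control period).
- manip.camera(name): name is "side" or "top" or "wrist"; returns a dict with "pixels" (400x640x3 uint8, red, green, blue), "z_map" (400x640 float32, mm along the optical axis (not along the pixel's ray), 0 where there is no reading), "mtx" (3x3 intrinsics, pixels), "xyz" and "orientation" of the camera in the world. Camera axes: x right, y up, looking along -z (the intrinsics and any distortion apply to the point x, -y, -z); pixel columns grow to the right and rows downward; lengths in mm; the calibration is good to about 2 mm. A picture is of the moment at which its call begins.
- manip.sign_off(): hands the job in, once; it reports no verdict.
Trained networks look in the newest picture that a camera, given by its name, has taken for a name from the list of things; names that differ only in an ending like _2 or _b are one class to them, and where a whole thing is asked for, a point or a joint stands for the part that bears it (a point fixed in the world has none). Each returns a list of dicts, best first, with "confidence" (0 to 1); they miss things now and then, are a little off and sometimes report something else, mostly with a low value. They report only what shows in the picture. A call takes as long as a camera call.
- manip.cut_out(target, camera): "region" (400x640 bool, what is visible of it) and "centre" ([column, row] in pixels, amid what is visible of it).
The state is a dict: "clock": time; "joints": joint angles; "qd": joint speeds; "effort": joint torques, N m; "eef_pos": TCP position; "eef_rot": TCP orientation; "wrist_force": force on the tool from outside, world axes, zero at the start; "moment": the same for the moment, N m; "finger_gap": finger opening in mm.
Only numpy, scipy, OpenCV 4.12 (cv2) and the standard library are available. Lean on these libraries where they do the work, as an engineer would, in place of code of your own. Each camera call takes 0.05 s, during which the arm holds its last target. There are 200 camera calls.

## Task

On the vacuum packing unit, push the black dial round with a fingertip, gently and without pinching it, until its white index mark lines up with the long, broad line of the scale under it. Then press the larger of the two round buttons fully down to start the cycle, and let it spring back. Do not press the smaller button, do not press the larger one before the dial is set, and leave everything else on the bench where it stands.

Things in the scene. Friction and masses are not known exactly. Their poses are not given: they have to be found in the camera images.
- packer: The vacuum packing unit, fixed: a low white console 260 mm (x, away from the robot) by 400 mm (y), top 70 mm above the table; origin at the centre of its underside. A steel clamp bar 18 mm high runs along its far side, its near face 110 mm from the dial axis. Dial at the left, buttons at the right, seen from the robot.
- dial_center (a point): On the upright axis of the dial, 4 mm above the console's top. The dial is a black disc 96 mm across, its upper face 9 mm above this point, with one straight upright finger bar across its centre, 12 mm thick, its top 31 mm above this point (22 mm above the disc). The bar reaches 50 mm from the axis at the index end (pointed), 39 mm at the plain end.
- index_tip (a point): Point that turns with the dial, 60 mm from its axis, where its index mark points (over the scale plate), at the height of dial_center. The index mark is the white line on top of one half of the finger bar, running down its end; the other half is plain.
- target_line (a point): On the target line, 60 mm from the dial axis, at the height of dial_center. The fixed scale plate is an aluminium disc 144 mm across under the dial with 18 radial black lines 20 degrees apart: 17 short (7 x 2 mm) and one long and broad (21 x 4 mm), the target. The dial is set when index_tip meets target_line.
- start_top (a point): Centre of the top of the START button: the larger round grey button (36 mm across) on the console, 145 or 220 mm from the dial axis. Pressed straight down: 6 mm travel, about 4 N at full travel, springs back.
- stop_top (a point): Centre of the top of the STOP button: the smaller round grey button (18 mm across), 75 mm from the start button; the two may change places. Same travel and spring. Not to be pressed.
- start (a joint): travel of the start button, m: 0 released, 0.006 fully down; it counts as pressed beyond 0.004
- stop (a joint): travel of the stop button, m: 0 released, 0.006 fully down
- dial: The dial (disc and bar); origin on its axis at the console's top; x axis towards the index mark, z up. Pushed sideways on its bar it turns endlessly either way about the vertical, no stops or clicks, against a steady friction of 0.1 N m (about 3 N at 35 mm from the axis), and stays where left. The fingers must not press on it with more than 25 N.
- weight: Bystander, loose: small brass weight with a knob on top, 26 mm across, 36 mm high, stands on the console near the dial; origin at the centre of its underside. Leave it alone.
- jar: Bystander, loose: small clear jar, 32 mm across, 36 mm high, stands on the console's near edge between dial and buttons; origin at the centre of its underside. Leave it alone.
- cutter: Bystander, loose: box cutter lying on the table between robot and console, 163 x 24 mm, 21 mm high; origin at the centre of its underside. Leave it alone.
- tape: Bystander, loose: roll of tape lying flat, 90 mm across, 45 mm high, left on the table; origin at the centre of its underside. Leave it alone.
- carton: Bystander, loose: flat cardboard carton 90 x 150 x 30 mm, right on the table; origin at the centre of its underside. Leave it alone.
- dish: Bystander, loose: small steel bowl, 70 mm across, 30 mm high, right on the table; origin at the centre of its underside. Leave it alone.
- bottle: Bystander, loose: amber bottle, 56 mm across, 130 mm high, left on the table; origin at the centre of its underside. Leave it alone.

How it is judged:
By the outcome, as a careful person would: the job done as asked, in the order asked, and still so for the second after the job is handed in, with the robot touching nothing.
It also fails if it takes over 64 s, if anything falls off the work surface, if the arm or the gripper's body presses on something with over 40 N, if the wrist force passes 120 N, or if a joint passes its speed limit or range.

## Working session

There is one attempt and no reset: what is moved stays moved. The work goes in short steps, Python scripts to look and compute and a shell command to move; the robot and the scene stay as the last step left them, time stands still between calls to the robot, and variables do not carry over. Pictures are saved under pics/ and viewed, about 8 in all and at most 12, crops included, and the job is handed in when it is done.

```bash
mkdir -p pics; ls; cat > h.py <<'E'
import numpy as np,cv2
from cell import manip
from scipy.spatial.transform import Rotation as R
def rot(o):
    o=np.array(o); return o if o.shape==(3,3) else R.from_euler('xyz',o).as_matrix() if o.size==3 else R.from_quat(o).as_matrix()
def world(c,u,v,z=None):
    """pixel -> world; z: plane height (mm), else depth"""
    K=np.array(c['mtx']);Rm=rot(c['orientation']);p=np.array(c['xyz'])
    d=np.array([(u-K[0,2])/K[0,0],-(v-K[1,2])/K[1,1],-1.])
    D=Rm@d
    s=(z-p[2])/D[2] if z is not None else c['z_map'][int(round(v)),int(round(u))]
    return p+s*D
def pix(c,P):
    K=np.array(c['mtx']);q=rot(c['orientation']).T@(np.array(P)-c['xyz'])
    return K[0,0]*q[0]/-q[2]+K[0,2],K[1,1]*-q[1]/-q[2]+K[1,2]
def save(c,name,box=None,f=1):
    im=c['pixels'][:,:,::-1]
    if box: im=im[box[1]:box[3],box[0]:box[2]]
    cv2.imwrite('pics/'+name,cv2.resize(im,None,fx=f,fy=f,interpolation=cv2.INTER_CUBIC))
E
python3 - <<'E'
from h import *
print(manip.read_state())
c=manip.camera('top');save(c,'top1.png');print({k:v for k,v in c.items() if k not in('pixels','z_map')})
for n in ['packer','dial','dial_center','index_tip','target_line','start_top','stop_top','weight','jar','cutter']:
    for r in manip.cut_out(n,'top')[:2]:
        u,v=r['centre'];print(n,round(r['confidence'],2),np.round([u,v]),world(c,u,v).round(),r['region'].sum())
E
```

```text
pics
{'clock': 0.0, 'joints': array([ 1.24739977e+00,  3.00469014e-01,  1.52154132e+00, -4.26058952e-05,
        1.32072209e+00, -6.66057668e-02]), 'qd': array([-1.43425413e-03,  1.83848441e-03,  4.24447780e-05,  7.96742718e-04,
       -1.13035892e-03, -3.79607491e-06]), 'effort': array([-2.15111027e-04, -5.31792355e+01, -3.52745819e+01,  7.08236522e-02,
        2.41910439e-02, -8.67050039e-05]), 'eef_pos': array([139.62750908, 531.73261699, 215.90429572]), 'eef_rot': array([-1.60120985,  1.56965582, -1.85799008]), 'wrist_force': array([ 0.11279257, -0.86915261, -0.26491017]), 'moment': array([-0.03586783,  0.02915298,  0.04116397]), 'finger_gap': 94.39208498177288}
{'mtx': array([[390.9952452 ,   0.        , 325.21090484],
       [  0.        , 390.9952452 , 197.54730271],
       [  0.        ,   0.        ,   1.        ]]), 'xyz': array([ 217.30888232,    6.82965709, 1328.83453224]), 'orientation': array([ 0.22994537,  0.0038116 , -1.59429328])}
packer 0.61 [318. 170.] [608.  28.  70.] 8009
dial 0.88 [292. 186.] [545. 111. 109.] 651
dial_center 0.59 [451. 192.] [ 530. -426.   29.] 1190
dial_center 0.31 [293. 184.] [550. 107. 102.] 648
index_tip 0.97 [294. 185.] [548. 104. 111.] 666
target_line 0.89 [289. 196.] [517. 122.  84.] 734
target_line 0.68 [325. 198.] [501.   5. 106.] 83
start_top 0.61 [340. 178.] [573. -44.  92.] 65
start_top 0.37 [208. 194.] [552. 414.   0.] 472
weight 0.62 [265. 208.] [474. 197. 103.] 29
weight 0.43 [294. 185.] [546. 104. 111.] 623
jar 0.71 [199. 243.] [369. 404. 101.] 349
cutter 0.79 [302. 231.] [410.  85.  17.] 319
```

```bash
python3 - <<'E'
from h import *
c=manip.camera('top');save(c,'top2.png',(180,110,440,280),3)
E
```

```text
(no output)
```

View pics/top2.png

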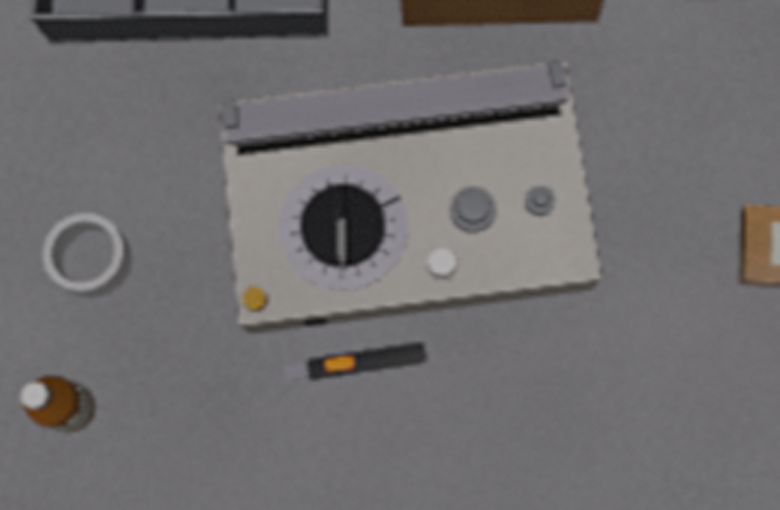

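The crop shows the dial at crop (343,225) with its index pointing down, towards the robot. The broad target line is at (398,198), up and to the right. START is at (473,209), the smaller STOP at (540,200), the jar at (442,262) and the weight at (255,298). The dial needs about 116° CCW seen from above.

```bash
cat >> h.py <<'E'
def totool(P,s=None):
    """world target -> shift in tool axes from measured pose"""
    s=s or manip.read_state(); return (rot(s['eef_rot']).T@(np.array(P)-s['eef_pos'])).round(1)
E
python3 - <<'E'
from h import *
c=manip.camera('top')
f=lambda a,b,z:world(c,180+a/3,110+b/3,z).round(1)
print('dial',f(343,225,83),'start',f(473,209,90),'stop',f(540,200,90),'tgt',f(398,198,74),'idx',f(342,262,105),'jar',f(442,262,106),'wt',f(255,298,106))
s=manip.read_state();print(rot(s['eef_rot']).round(3))
d=f(343,225,83);print(totool([d[0]-60,d[1]-20,260]))
E
```

```text
dial [553.9 105.5  83. ] start [566.7 -37.6  90. ] stop [ 575.2 -111.5   90. ] tgt [586.   44.9  74. ] idx [507.  105.1 105. ] jar [504.1  -2.1 106. ] wt [469.7 197.8 106. ]
[[-0.     0.254  0.967]
 [ 0.     0.967 -0.254]
 [-1.     0.    -0.   ]]
[ -43.5 -341.8  456. ]
```

```bash
python3 -m handwheel '[[[-5,-34,45],0],[[-5,-34,45],0],[[-5,-34,45],0],[[-5,-34,45],0],[[-5,-34,45],0],[[-5,-34,45],0],[[-5,-34,45],0],[[-5,-34,45],0],[[-4,-34,45],0],[[0,-34,45],0]]' 255 10
python3 - <<'E'
from h import *
c=manip.camera('wrist');save(c,'w1.png');print(c['mtx'],c['xyz'],c['orientation'],manip.read_state())
for n in ['dial','dial_center','index_tip','target_line','start_top','stop_top','jar','weight']:
    for r in manip.cut_out(n,'wrist')[:2]:
        u,v=r['centre'];print(n,round(r['confidence'],2),np.round([u,v]),world(c,u,v).round(),r['region'].sum())
E
```

```text
clock: 1.9
eef_pos: [489.6, 87.1, 261.0]
eef_rot: [0.429, 1.57, 0.172]
wrist_force: [1.2, 0.5, 0.6]
finger_gap: 0.7
[[308.46677862   0.         329.20433972]
 [  0.         308.46677862 201.25700887]
 [  0.           0.           1.        ]] [420.59233851 103.30329644 428.64111687] [-2.44719014e-01 -2.85663825e-04  1.31428506e+00] {'clock': 1.95, 'joints': array([ 9.43284097e-02,  1.53179173e-01,  1.59798707e+00, -1.35274790e-03,
        1.38969014e+00, -1.21666679e+00]), 'qd': array([ 0.09569615, -0.03352841,  0.05459078,  0.00518159, -0.00910459,
        0.14413173]), 'effort': array([ 15.29893935, -51.7830205 , -34.00240302,   1.41289439,
         0.65056443,   1.00795861]), 'eef_pos': array([492.19131085,  82.98223486, 260.28325108]), 'eef_rot': array([-0.71142095,  1.56927551, -0.97097892]), 'wrist_force': array([ 1.29483896, -2.86960815, -0.98279301]), 'moment': array([-0.13053047, -0.01277833, -0.03556655]), 'finger_gap': 0.8144570435174623}
dial 0.58 [366. 223.] [541. 117.  82.] 3425
dial_center 0.65 [326. 223.] [529.  71.  83.] 28470
index_tip 0.9 [371. 224.] [544. 122.  81.] 3415
target_line 0.71 [371. 193.] [510. 131.  72.] 3608
start_top 0.38 [240. 274.] [450.  72. 358.] 65
jar 0.79 [259. 218.] [497.   4. 105.] 732
jar 0.42 [427. 148.] [470. 196. 104.] 560
weight 0.94 [427. 150.] [472. 195. 105.] 544
weight 0.41 [369. 224.] [543. 120.  83.] 3348
```

View pics/w1.png

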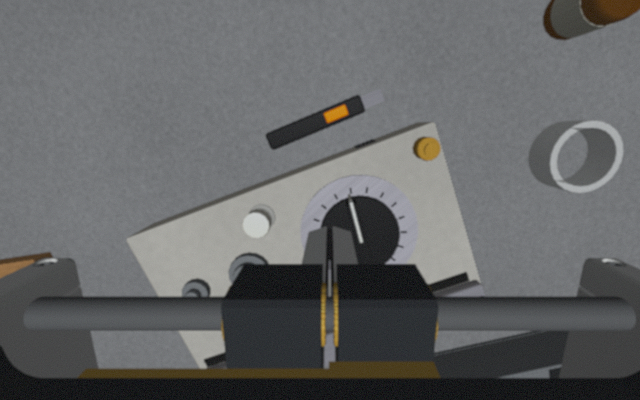

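The view shows the dial partly hidden by the fingers, with its index at (352,205). START and STOP are behind the gripper. Next I move to a clear view pose and turn the tool for the push.

```bash
python3 -m handwheel '[[[20,-35,42],0],[[20,-35,42],0],[[0,0,0],0.164],[[0,0,0],0.164],[[0,0,0],0.164],[[0,0,0],0.164],[[0,0,0],0.164],[[0,0,0],0.164],[[0,0,0],0.164],[[0,0,0],0.164]]'
cat > look.py <<'E'
from h import *
import sys
manip.camera('wrist');manip.camera('wrist');c=manip.camera('wrist');s=manip.read_state()
print(s['clock'],s['eef_pos'].round(1),rot(s['eef_rot']).round(3).tolist(),s['joints'].round(2),c['xyz'].round(),c['orientation'].round(3))
np.save('last.npy',c,allow_pickle=True)
save(c,sys.argv[1])
for n in ['dial','index_tip','target_line','start_top','stop_top']:
    for r in manip.cut_out(n,'wrist')[:2]:
        u,v=r['centre'];print(n,round(r['confidence'],2),np.round([u,v]),world(c,u,v).round(),r['region'].sum())
E
python3 look.py w2.png
```

```text
clock: 3.6
eef_pos: [551.9, 0.6, 220.6]
eef_rot: [1.574, 1.571, 0.001]
wrist_force: [-0.3, -0.2, -0.2]
finger_gap: 0.5
3.75 [5.519e+02 4.000e-01 2.206e+02] [[0.0, 1.0, 0.006], [-0.0, 0.006, -1.0], [-1.0, 0.0, 0.0]] [-0.07  0.3   1.51  0.    1.33 -0.07] [551.  69. 388.] [-0.244  0.     0.001]
dial 0.8 [334.  78.] [555. 107. 105.] 8690
index_tip 0.45 [334.  80.] [554. 106. 105.] 8651
target_line 0.59 [341.  25.] [562. 158.  72.] 9444
start_top 0.56 [354. 228.] [576. -33.  92.] 611
start_top 0.51 [282. 196.] [506.   3. 105.] 968
stop_top 0.64 [356. 227.] [578. -32.  92.] 585
```

View pics/w2.png

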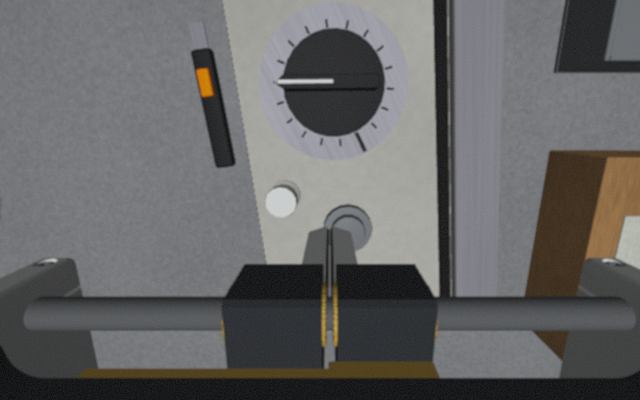

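Clear view: dial centre at (334,81), index tip at (277,82) pointing towards the robot, broad target line from (357,133) to (365,150). START is at (350,228), partly behind the fingertip, and the jar is at (282,200). I'll measure the angles on rectified planes.

```bash
cat > ang.py <<'E'
from h import *
from scipy.optimize import least_squares
import sys
c=np.load('last.npy',allow_pickle=True).item()
x0,y0=[float(a) for a in sys.argv[1:3]]; px=4
def rect(z,h=85):
    w=np.array([[x0-h,y0-h],[x0+h,y0-h],[x0+h,y0+h],[x0-h,y0+h]])
    src=np.float32([pix(c,[*q,z]) for q in w]); dst=np.float32([(q-[x0-h,y0-h])*px for q in w])
    return cv2.warpPerspective(c['pixels'],cv2.getPerspectiveTransform(src,dst),(int(2*h*px),)*2,flags=cv2.INTER_CUBIC),np.array([x0-h,y0-h])
im,o=rect(74)
g=cv2.cvtColor(im,cv2.COLOR_RGB2GRAY).astype(np.uint8)
bh=cv2.morphologyEx(g,cv2.MORPH_BLACKHAT,np.ones((29,29),np.uint8))
n,l,st,ce=cv2.connectedComponentsWithStats((bh>35).astype(np.uint8))
T=[]
for i in range(1,n):
    p=ce[i]/px+o; r=np.hypot(*(p-[x0,y0]))
    if 52<r<74 and 80<st[i,4]<2500: T.append((*p,st[i,4]/px**2))
T=np.array(T); big=T[:,2].argmax(); sm=np.delete(T,big,0)
f=lambda q:np.hypot(sm[:,0]-q[0],sm[:,1]-q[1])-q[2]
s=least_squares(f,[x0,y0,62],loss='soft_l1'); cx,cy,r=s.x
print('ticks',len(T),'centre',s.x.round(2),'rms',np.std(s.fun).round(2),'areas',T[:,2].round(0))
a=lambda p:np.degrees(np.arctan2(p[1]-cy,p[0]-cx))
th=a(T[big]); sa=np.array([a(t) for t in sm]); res=(sa-th+10)%20-10
print('target centroid',th.round(2),'short residuals',res.round(1)); tg=th+np.median(res); print('target from all',round(tg,2))
im2,o2=rect(105)
hsv=im2.min(2); yy,xx=np.nonzero(hsv>150); P=np.c_[xx,yy]/px+o2; d=P-[cx,cy]
P=P[np.hypot(*d.T)<47]
P=P[(np.hypot(*(P-[cx,cy]).T)>4)]
m=P.mean(0); _,_,V=np.linalg.svd(P-m,full_matrices=False); v=V[0]*np.sign(V[0]@(m-[cx,cy]))
print('index pts',len(P),'dir',np.degrees(np.arctan2(v[1],v[0])).round(2),'via centroid',a(m).round(2))
E
python3 ang.py 554 106
```

```text
ticks 17 centre [554.37 105.5   54.41] rms 0.12 areas [84. 14. 17. 15. 15. 15. 16. 16. 16. 16. 16. 15. 14. 14. 15. 15. 16.]
target centroid -62.98 short residuals [ 0.2  0.2  0.2 -0.   0.2 -0.   0.3 -0.1 -0.1  0.3 -0.   0.3  0.1  0.2
  0.1  0.2]
target from all -62.81
index pts 9558 dir 6.25 via centroid 96.14
```

```bash
python3 - <<'E'
s=open('ang.py').read()
i=s.index("hsv=im2")
j=s.index("m=P.mean")
s=s[:i]+"""M=((im2.min(2)>140)).astype(np.uint8)
H,W=M.shape; gy,gx=np.mgrid[:H,:W]; M[np.hypot(gx/px+o2[0]-cx,gy/px+o2[1]-cy)>36]=0
n,l,st,ce=cv2.connectedComponentsWithStats(M)
k=1+np.argmin([np.hypot(*(np.argwhere(l==q)[:,::-1]/px+o2-[cx,cy]).T).min()-st[q,4]/1e4 for q in range(1,n)])
print('comps',st[1:,4],'chosen',st[k,4]); yy,xx=np.nonzero(l==k); P=np.c_[xx,yy]/px+o2
"""+s[j:]
open('ang.py','w').write(s)
E
python3 ang.py 554 106 | tail -2
```

```text
comps [1743] chosen 1743
index pts 1743 dir -179.49 via centroid -179.36
```

```bash
python3 -m handwheel '[[[0,15,-40],0],[[0,15,-40],0],[[0,0,0],0],[[40,0,0],0],[[40,0,0],0],[[25,0,0],0],[[17,0,0],0],[[0,0,0],0],[[0,0,-2],0],[[0,0,-2],0]]'; python3 -m handwheel '[[[0,0,-1],0],[[0,0,-1],0],[[0,0,-1],0],[[0,0,-1],0],[[0,0,-1],0],[[0,0,-1],0],[[0,0,0],0],[[0,0,0],0],[[0,0,0],0],[[0,0,0],0]]'
```

```text
clock: 5.25
eef_pos: [582.3, 84.0, 99.5]
eef_rot: [1.653, 1.569, 0.084]
wrist_force: [0.5, -0.5, -0.1]
finger_gap: 0.2
clock: 6.5
eef_pos: [581.9, 89.8, 98.4]
eef_rot: [-1.493, 1.571, -3.062]
wrist_force: [-0.3, 0.3, -0.4]
finger_gap: 0.5
```

```bash
python3 -m handwheel '[[[0,0,-1.5],0],[[0,1.7,-4],-0.14],[[0,1.7,-4],-0.14],[[0,1.7,-4],-0.14],[[0,1.7,-4],-0.14],[[0,1.7,-4],-0.14],[[0,1.7,-4],-0.14],[[0,1.7,-4],-0.14],[[0,1.7,-4],-0.14],[[0,0,0],0]]'; python3 - <<'E'
from h import *
s=manip.read_state();Rm=rot(s['eef_rot']);d=s['eef_pos'][:2]-[554.4,105.5]
print(s['eef_pos'],d,'y,z comps',Rm[:2,1]@d,Rm[:2,2]@d,'yaw y',np.degrees(np.arctan2(Rm[1,1],Rm[0,1])),s['wrist_force'])
E
```

```text
clock: 7.75
eef_pos: [580.0, 124.3, 98.7]
eef_rot: [0.474, 1.567, 0.027]
wrist_force: [9.5, -0.3, -4.4]
finger_gap: 0.5
[580.01785462 124.33254013  98.68465001] [25.61785462 18.83254013] y,z comps 28.04871870560837 14.973341561375682 yaw y 64.41590885004301 [ 9.54353668 -0.27650389 -4.4160809 ]
```

```bash
python3 -m handwheel '[[[0,1.7,-4],-0.14],[[0,1.7,-4],-0.14],[[0,1.7,-4],-0.14],[[0,1.7,-4],-0.14],[[0,1.7,-4],-0.14],[[0,0,0],0],[[0,0,0],0],[[0,0,0],0],[[0,0,0],0],[[0,0,0],0]]'; python3 - <<'E'
from h import *
s=manip.read_state();Rm=rot(s['eef_rot']);d=s['eef_pos'][:2]-[554.4,105.5]
print(s['eef_pos'],d,'y,z comps',Rm[:2,1]@d,Rm[:2,2]@d,'yaw y',np.degrees(np.arctan2(Rm[1,1],Rm[0,1])),s['joints'].round(2))
c=manip.camera('wrist');np.save('last.npy',c,allow_pickle=True);save(c,'w3.png')
E
```

```text
clock: 9.0
eef_pos: [561.8, 136.1, 98.7]
eef_rot: [0.009, 1.568, 0.26]
wrist_force: [7.0, 2.8, -3.1]
finger_gap: 0.7
[561.80161794 136.07463084  98.67169287] [ 7.40161794 30.57463084] y,z comps 27.77368227375985 14.772040622703384 yaw y 104.39876962819898 [ 0.17  0.48  1.56  0.    1.1  -1.65]
```

View pics/w3.png

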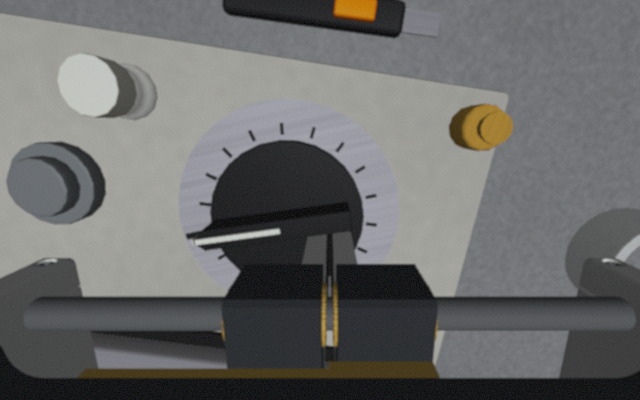

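The finger sits against the plain half of the bar, and the index line runs from (195,241) to (280,231). The target line is hidden behind the gripper. I'll measure the index direction in the base frame.

```bash
python3 - <<'E'
from h import *
c=np.load('last.npy',allow_pickle=True).item()
a,b=world(c,195,241,105),world(c,280,231,105);d=a-b;print(a,b,np.degrees(np.arctan2(d[1],d[0])))
E
python3 ang.py 554.4 105.5
```

```text
[572.43068034  60.42283975 105.        ] [554.88223055 105.03163089 105.        ] -68.5260452735469
ticks 14 centre [554.79 105.45  54.62] rms 0.39 areas [109.  18.  18.  80.  17.  10.  16.  16.  15.  16.  16.  17.  18.  17.]
target centroid -63.07 short residuals [-0.5 -0.5 -9.4 -0.5 -0.2 -0.3 -0.1  0.1  0.4  0.6  0.9  0.9  1. ]
target from all -63.21
comps [1757    1  191] chosen 1757
index pts 1757 dir -67.49 via centroid -68.2
```

```bash
python3 -m handwheel '[[[0,0.4,-1],-0.035],[[0,0.4,-1],-0.035],[[0,0,0],0],[[0,0,0],0],[[0,0,3],0],[[0,0,4],0],[[-50,0,0],0],[[-50,0,0],0],[[0,0,50],0],[[0,0,50],0]]'; python3 look.py w4.png; python3 ang.py 554.4 105.5
```

```text
clock: 10.3
eef_pos: [661.7, 170.2, 199.8]
eef_rot: [-0.137, 1.569, 0.184]
wrist_force: [-1.2, -0.3, 0.9]
finger_gap: 0.3
10.45 [661.1 170.1 196.3] [[-0.003, -0.316, 0.949], [-0.001, 0.949, 0.316], [-1.0, 0.0, -0.003]] [ 0.2   0.62  1.11 -0.    1.42 -1.69] [595. 147. 364.] [-2.420e-01 -1.000e-03  1.893e+00]
dial 0.56 [300.  57.] [554. 109. 105.] 10975
index_tip 0.65 [299.  61.] [557. 110. 106.] 11036
index_tip 0.38 [583. 153.] [532. 436.   3.] 6284
target_line 0.84 [328. 112.] [585. 142.  80.] 9503
start_top 0.96 [123.  21.] [571. -33.  92.] 1902
stop_top 0.75 [32.  4.] [ 581. -106.   89.] 260
ticks 15 centre [554.38 105.52  54.45] rms 0.17 areas [120.  16.  17.  13.  16.  17.  17.  18.  16.  16.  16.  16.  16.  15.
  17.]
target centroid -63.48 short residuals [0.9 0.8 0.7 0.8 0.8 0.8 0.6 0.4 0.7 0.4 0.5 0.5 0.5 0.4]
target from all -62.83
comps [1800] chosen 1800
index pts 1800 dir -63.03 via centroid -63.11
```

View pics/w4.png

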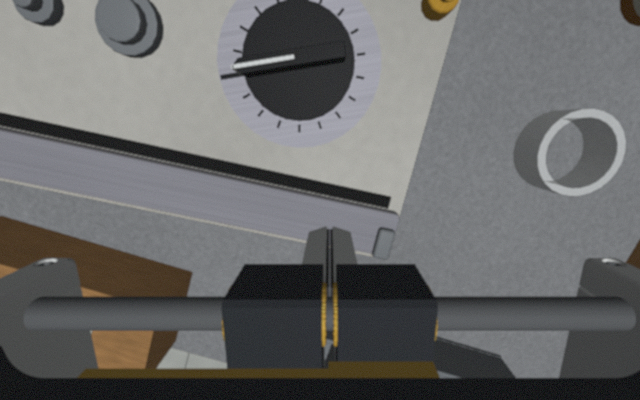

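The index (-63.05°) lies on the broad line (-62.85°): the line's outer end at (222,76) continues the mark's end at (234,66). START is at (123,21), clearly larger than STOP at (35,8). Now I'll locate START from the depth map.

```bash
python3 - <<'E'
from h import *
c=np.load('last.npy',allow_pickle=True).item()
def cloud(c,b):
    P=np.array([world(c,u,v) for v in range(b[1],b[3]) for u in range(b[0],b[2]) if c['z_map'][v,u]>0]); return P
P=cloud(c,(85,0,170,65))
h,e=np.histogram(P[:,2],np.arange(64,100,2));print(dict(zip(e,h)))
Q=P[P[:,2]>e[np.argmax(np.where(e[:-1]>84,h,0))]-1.5]
(x,y),r=cv2.minEnclosingCircle(np.float32(Q[:,:2]));print(Q.mean(0),x,y,r, np.hypot(Q[:,0].mean()-554.4,Q[:,1].mean()-105.5))
print(totool([Q[:,0].mean(),Q[:,1].mean(),Q[:,2].mean()+30]))
s=manip.read_state();print(s['eef_pos'],s['wrist_force'],s['moment'])
E
```

```text
{np.int64(64): np.int64(0), np.int64(66): np.int64(36), np.int64(68): np.int64(1535), np.int64(70): np.int64(678), np.int64(72): np.int64(70), np.int64(74): np.int64(79), np.int64(76): np.int64(87), np.int64(78): np.int64(113), np.int64(80): np.int64(823), np.int64(82): np.int64(301), np.int64(84): np.int64(73), np.int64(86): np.int64(73), np.int64(88): np.int64(158), np.int64(90): np.int64(1092), np.int64(92): np.int64(383), np.int64(94): np.int64(0), np.int64(96): np.int64(0)}
[570.84604269 -36.60091525  91.34763081] 569.8300170898438 -37.90708541870117 17.98451042175293 143.04944052699477
[  77.9 -167.5 -149.6]
[659.8232104  169.54057681 199.34521594] [-0.50726735  0.04284274  0.22835995] [-0.01850977 -0.0062791   0.02165226]
```

```bash
python3 -m handwheel '[[[0,-42,-38],0],[[0,-42,-38],0],[[0,-42,-38],0],[[0,-42,-37],0],[[0,0,0],0],[[40,0,0],0],[[30,0,0],0],[[15,0,0],0],[[8,0,0],0],[[0,0,0],0]]'; python3 - <<'E'
from h import *
s=manip.read_state();print(s['eef_pos'],s['wrist_force'])
c=manip.camera('side');save(c,'s1.png')
E
```

```text
clock: 11.95
eef_pos: [570.3, -37.1, 105.9]
eef_rot: [-0.437, 1.57, -0.115]
wrist_force: [-0.4, 0.2, 0.8]
finger_gap: 0.4
[570.33754004 -37.14416901 105.85926667] [-0.42262412  0.22294837  0.83260943]
```

View pics/s1.png

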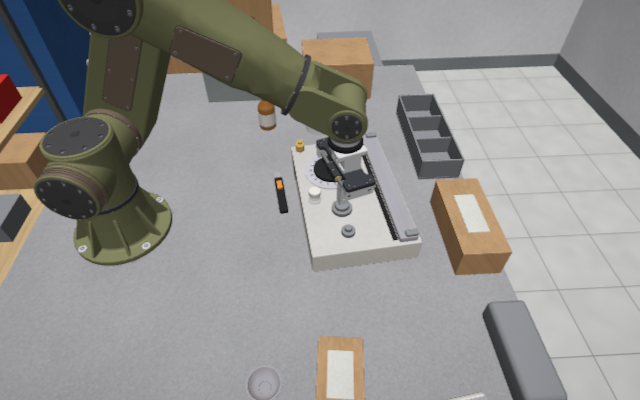

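The fingertip stands over START at (342,207); STOP at (348,231) is clear, and the jar at (315,195) is still standing. Pressing slowly now.

```bash
python3 -m handwheel '[[[1,0,0],0],[[1,0,0],0],[[1,0,0],0],[[1,0,0],0],[[1,0,0],0],[[1,0,0],0],[[1,0,0],0],[[1,0,0],0],[[0,0,0],0],[[0,0,0],0]]'
```

```text
clock: 13.25
eef_pos: [570.2, -37.4, 97.5]
eef_rot: [-0.484, 1.57, -0.162]
wrist_force: [1.3, -0.0, 3.2]
finger_gap: 0.5
```

```bash
python3 -m handwheel '[[[0.5,0,0],0],[[0.5,0,0],0],[[0.5,0,0],0],[[0,0,0],0],[[0.5,0,0],0],[[0,0,0],0],[[0,0,0],0],[[0,0,0],0],[[0,0,0],0],[[0,0,0],0]]'
```

```text
clock: 14.5
eef_pos: [570.4, -37.4, 97.0]
eef_rot: [-0.486, 1.57, -0.164]
wrist_force: [-6.9, 0.9, 18.9]
finger_gap: 0.5
```

The force rose to 19 N with the motion stopped, so the button is on its end stop. Release and check.

```bash
python3 -m handwheel '[[[-4,0,0],0],[[-10,0,0],0],[[-50,0,0],0],[[-40,0,0],0],[[-10,45,35],0],[[-10,45,35],0],[[0,45,35],0],[[0,25,20],0],[[0,0,0],0],[[0,0,0],0]]'; python3 look.py w5.png; python3 ang.py 554.4 105.5; python3 - <<'E'
from h import *
print(manip.read_state()['wrist_force'])
c=manip.camera('top');save(c,'top3.png',(180,110,440,280),3)
w=np.load('last.npy',allow_pickle=True).item()
for n,p in (('start',(570,-38)),('stop',(577,-111))):
    u,v=pix(w,[*p,91]); print(n,u,v, world(w,u,v) if 0<=u<640 and 0<=v<400 else None)
E
```

```text
clock: 15.75
eef_pos: [637.9, 153.2, 219.3]
eef_rot: [-3.087, 1.57, -2.766]
wrist_force: [-0.4, 0.9, -0.3]
finger_gap: 0.4
15.9 [638.1 152.8 219.7] [[0.0, -0.315, 0.949], [-0.0, 0.949, 0.315], [-1.0, -0.0, 0.0]] [ 0.18  0.54  1.18 -0.    1.42 -1.71] [570. 129. 387.] [-0.244 -0.     1.891]
dial 0.84 [313.  96.] [552. 108. 104.] 8453
index_tip 0.88 [312.  98.] [553. 108. 105.] 8585
target_line 0.83 [350.  65.] [514. 131.  83.] 9765
start_top 0.62 [156.  64.] [569. -33.  91.] 1457
start_top 0.34 [569. 176.] [534. 438.   0.] 5203
stop_top 0.97 [70. 46.] [ 579. -108.   91.] 459
ticks 18 centre [554.38 105.54  54.39] rms 0.14 areas [105.  15.  17.  13.  15.  14.  16.  17.  16.  16.  17.  16.  16.  15.
  16.  14.  15.  15.]
target centroid -62.18 short residuals [-0.6 -0.5 -0.6 -0.5 -0.7 -0.6 -0.7 -0.6 -0.7 -0.7 -0.7 -0.6 -0.7 -0.7
 -0.7 -0.8 -0.7]
target from all -62.89
comps [1851] chosen 1851
index pts 1851 dir -63.0 via centroid -63.08
[-0.40298593 -0.28631571  0.09684443]
start 151.15622134827112 63.17057901465057 [569.99950281 -38.17952498  90.68184526]
stop 67.14593076855061 43.089722892341115 [ 576.97750459 -110.17322759   92.01999944]
```

```bash
python3 -c "
import cv2,numpy as np
a=cv2.imread('pics/w5.png');b=cv2.imread('pics/top3.png');b=cv2.resize(b,(390,255));
o=np.zeros((600,640,3),np.uint8);o[:345]=a[:345];o[345:,:390]=b;cv2.imwrite('pics/both.png',o)"
```

```text
(no output)
```

View pics/both.png

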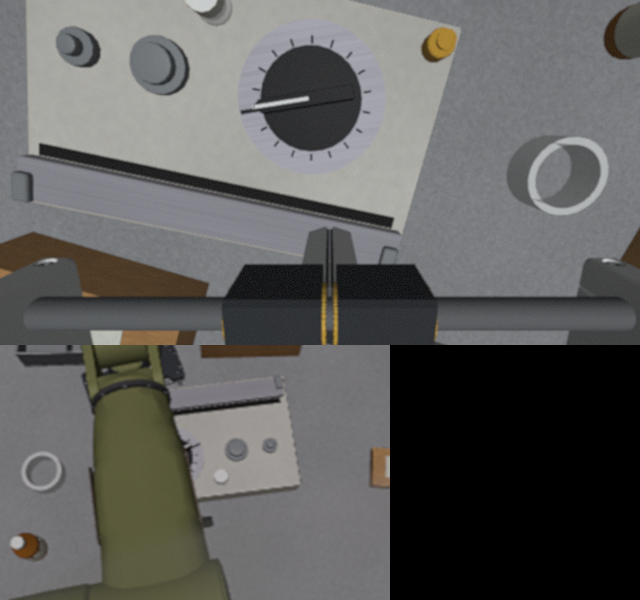

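The index mark, ending at (255,106), runs along the broad line to (243,111). START has sprung back to z≈91, and the jar, weight, tape and bottle are in place. The arm is clear, so I'm handing in.

```bash
python3 -c "
from cell import manip
print(manip.sign_off())"
```

```text
the job is handed in; nothing more can be done
None
```

The dial is set on the broad target line and START has been pressed and has sprung back; I handed the job in at about 16 s.

- **Dial:** I pushed the plain half of the bar with the closed fingertips, about 116° anticlockwise, with no pinching. Wrist-force readings taken after the pushes were about 10 N or less. The last two wrist-camera checks put the index at -63.0° and the line at -62.9°, so they agree within about 0.2°. One estimate from the broad line's own centroid gave -62.2°, but the dial's shadow merges with that line. I relied on the fit to all the ticks instead.
- **START:** I pressed it to its end stop. The force reached 19 N at the stop, above the 4 N spring. Afterwards the depth map showed its top back at about 91 mm, the same as before.
- **STOP and bystanders:** The arm never went near STOP, which reads about 92 mm. The jar, weight, tape and bottle look unmoved in the final pictures. The cutter was mostly hidden by the arm in the last top picture. The dish and carton were not compared before and after. The arm went near none of these three.
- **At hand-in:** The wrist force read about zero and the gripper was clear of everything.

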